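# Press the cushion refill home in its compact

## Robot

A 6-joint arm with a two-finger parallel gripper is mounted at the origin on the work surface. World frame = base frame: x ahead of the robot, y to its left, z up, the work surface at z = 0. Lengths are in m, angles in rad, forces in N, time in s.
With the tool pointing down it reaches from about 0.225 to 0.875 m from the base axis. Payload 3.4 kg.
Tool frame: the origin (TCP) lies between the finger pads; the fingertips stand 11 mm ahead of it and the grasp point (between the pads) lies 8 mm behind it; z points along the fingers, y is the line along which they close (so a half turn about z gives the same grasp; the last joint's range is limited). The gripper opens to 85 mm and grips with 20 to 120 N. Pads are 22 mm wide; open, the fingers measure 114 mm over their backs; the gripper's body (76 mm by 85 mm) begins 54 mm behind the grasp point. The pads swing forward as they close: fully open they stand 13 mm farther back than shut.
Start: joints at [1.179, 0.276, 1.505, -0, 1.361, -0.121], TCP at [0.154, 0.554, 0.242] pointing down, gripper open.
Joint ranges: [-2.89, 2.89], [-0.75, 2.08], [0.22, 2.7], [-1.18, 4.32], [0.11, 2.71], [-2.7, 2.7]. Speed limits (rad/s): [2.57, 2.57, 3.14, 3.14, 3.14, 3.14].

## Interface

Orientations are given as a unit quaternion [w, x, y, z].
In Python, from rig import sensors, eyes, manip gives the robot as it stands.
- The arm moves only by the tool drive_tool, never from a script. Its argument "deltas" is a list of rows, each an object with "linear": the shift along the world's x, y, z in mm, a list of three; "twist": the turn about the world's z in degrees; "claw": the opening, from 0 (shut) to 1 (fully open). In form: [{"linear": [tx, ty, tz], "twist": twist, "claw": claw}, ...]. A call has 1 to 12 rows; each row is the pose to reach, as a shift and turn from the pose commanded when the call began; what a row does not reach only later rows make up. A row lasts 1/12 s, in which the tool goes at most 41.7 mm and 7.16 degrees, less where a joint would pass 70% of its speed; a pose out of reach is approached as far as the arm can. A call with a gripper value outside its range is refused whole. The fingers move at their own pace and stop on an object; "squeeze" is the grip in N (left out, the last holds). Time passes only in rows, so rows that repeat a pose let the fingers close. It gives the time, the measured TCP pose, the force, the opening and the grip force at its end, in the units of the state.
- sensors.get_state(): the state, without advancing time (a new reading comes with each control period).
- eyes.get_image(name): name is "scene" or "top"; returns the picture (480x640x3 uint8, red, green, blue); there is no depth.
- eyes.camera_model(name): a dict with "intrinsics" (3x3 intrinsics, pixels), "R" (3x3) and "t" (3): a world point X has camera coordinates R X + t. Camera axes: x right, y down, z forward; pixel columns grow to the right and rows downward; lengths in m; the calibration is good to about 2 mm. A picture is of the moment at which its call begins. camera_model takes no time and is no camera call.
- manip.sign_off(): hands the job in; it is judged then, once.
The state is a dict: "clock": time; "qpos": joint angles; "qd": joint speeds; "effort": joint torques, N m; "position": TCP position; "ee_rot": TCP orientation; "contact_force": force on the tool from outside, world axes, zero at the start; "moment": the same for the moment, N m; "width": finger opening in m; "gripper_force": force on a finger pad.
Only numpy, scipy, OpenCV 4.12 (cv2) and the standard library are available. Lean on these libraries where they do the work, as an engineer would, in place of code of your own. Each camera call takes 0.05 s, during which the arm holds its last target. There are 200 camera calls.

## Task

The cushion refill in the round open compact still stands proud of its case. Take the wide-faced pressing tool and press the refill squarely, with the tool's flat face centred on it, until it clicks fully home, touching the refill with nothing but the tool. Then stand the tool upright in the middle of the round ceramic dish and let go.

Things in the scene. Friction and masses are not known exactly. Their poses are not given: they have to be found in the camera images.
- press: Pressing tool, loose, standing on its flat round face: metal disc 46 mm in diameter, 12 mm thick; metal collar 32 mm in diameter from 12 to 16 mm; upright round wooden handle 26 mm in diameter from 16 to 85 mm height. About 0.13 kg. Origin at the centre of the flat underside, z up. A slim nail stamper (22 mm foot, 48 mm tall, unlisted) also stands on the vanity: not the tool.
- compact: Round cosmetic compact, fixed to the vanity: a case 76 mm in diameter and 14 mm high with its round mirror lid folded flat back along the compact's +x. Origin at the centre of the case's underside, z up. The square compact on the vanity (not listed) is another one, already in order.
- refill: Cushion refill in the centre of the round compact: drum 50 mm wide, white flange 56 mm wide on top. Origin at the centre of its underside, flat top face 15 mm above it, z up. Slides only straight down: starts with origin 8.5 to 10 mm above the compact's; fully home at 2 mm (flange on the case, top 17 mm above the vanity, hard stop). Resists with about 7 N of friction, no spring; stays where pushed.
- dish: Round white ceramic dish, loose, 120 mm across the rim, 16 mm high, 0.3 kg, with a flat floor about 92 mm in diameter whose surface is 6 mm above the dish's origin. Origin at the centre of the underside, z up. Empty.
Not all that is in view belongs to the job. What is shaped like the press but yellow is not meant.

How it is judged:
On the way:
1. the tool, upright and centred on the refill, presses it fully home (contact force between press and refill above 1 N and horizontal distance between press and refill below 0.015 m and angle between press's own z axis and vertical below 0.18 rad and z of refill in the frame of compact below 0.0038 m), for 0.1 s.
At the end, for the whole second after the job is handed in: The refill is home in the round compact (within 1.8 mm of its stop), and the pressing tool stands upright (within 10 degrees) and at rest on the floor of the round dish, within 25 mm of its centre (z of refill in the frame of compact below 0.0038 m and horizontal distance between press and dish below 0.025 m and angle between each of press, dish's own z axis and vertical below 0.18 rad and z of press in the frame of dish below 0.012 m and contact force between press and dish above 0.3 N and linear speed of press below 0.02 m/s); the robot touches nothing.
It fails at once if the robot itself touches the refill (contact force between any of the fingers, the arm and refill above 0.5 N).
It also fails if it takes over 46 s, if anything falls off the work surface, if the arm or the gripper's body presses on something with over 40 N, if the wrist force passes 120 N, or if a joint passes its speed limit or range.

## Working session

There is one attempt and no reset: what is moved stays moved. The work goes in short steps, Python scripts to look and compute and a tool call to move; the robot and the scene stay as the last step left them, time stands still between calls to the robot, and variables do not carry over. Pictures are saved under pics/ and viewed, at most 10 in all, crops included, and the job is handed in when it is done.

Besides the shell and the picture viewer there is one more tool, called after ">>>" as name([rows], argument=value, ...), one row to a line, values as JSON. drive_tool: Moves the arm, as the interface text tells. Its arguments: {"type":"object","properties":{"deltas":{"type":"array","items":{"type":"object","properties":{"linear":{"type":"array","items":{"type":"number"}},"twist":{"type":"number"},"claw":{"type":"number"}}}},"squeeze":{"type":"number"}},"required":["deltas"]}

```bash
mkdir -p pics; cat > h.py <<'E'
import numpy as np, cv2
from rig import sensors, eyes, manip
def snap(n,f):
    im=eyes.get_image(n); cv2.imwrite('pics/'+f,im[:,:,::-1]); return im
def ray(n,uv,z):
    c=eyes.camera_model(n);K,R,t=[np.array(c[k]) for k in('intrinsics','R','t')]
    d=R.T@np.linalg.inv(K)@[uv[0],uv[1],1]; o=-R.T@t
    return o+d*(z-o[2])/d[2]
def proj(n,X):
    c=eyes.camera_model(n);K,R,t=[np.array(c[k]) for k in('intrinsics','R','t')]
    p=K@(R@np.array(X)+t); return p[:2]/p[2]
E
python3 - <<'E'
from h import *
snap('top','t0.png');snap('scene','s0.png')
for n in('top','scene'):
    c=eyes.camera_model(n);R=np.array(c['R']);print(n,-R.T@np.array(c['t']),R[2],c['intrinsics'][0])
print(sensors.get_state())
E
```

```text
top [ 0.3397098  -0.01309302  0.84529404] [ 0.17469717  0.00747905 -0.98459381] [439.23443564   0.         314.79345805]
scene [1.4086441  0.01031382 0.6618987 ] [-0.83261554 -0.01427729 -0.55366734] [570.13419826   0.         315.22982162]
{'clock': 0.1, 'qpos': array([ 1.17896829e+00,  2.76512073e-01,  1.50598726e+00, -2.20302137e-05,
        1.36073707e+00, -1.20995950e-01]), 'qd': array([ 1.84330757e-03, -1.16059666e-03, -3.87540085e-03, -1.64369945e-03,
       -5.79239949e-05,  8.07921219e-04]), 'effort': array([ 2.59403401e-03, -4.17701411e+01, -2.46407157e+01, -7.71926352e-05,
        5.72203891e-03,  2.06810466e-05]), 'position': array([0.15366554, 0.55361057, 0.24154512]), 'ee_rot': array([-1.98017233e-04,  1.35000229e-01,  9.90845226e-01, -7.97733475e-04]), 'contact_force': array([ 0.13037988, -0.52471652, -0.24362697]), 'moment': array([ 0.00907721, -0.0208854 , -0.0213747 ]), 'gripper_force': 0.0, 'width': 0.08540754955178287}
```

View pics/t0.png

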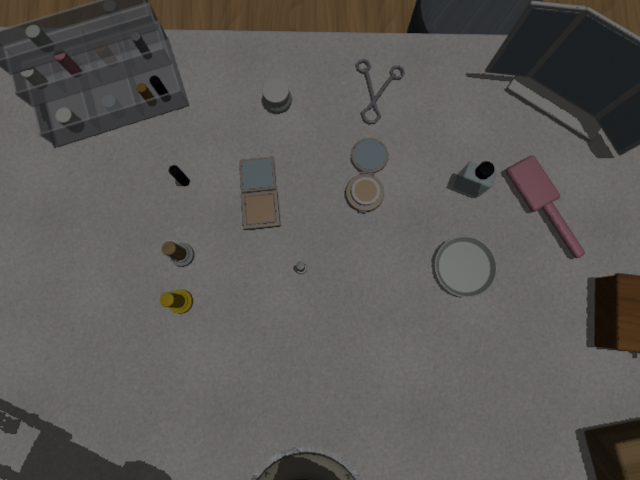

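View pics/s0.png

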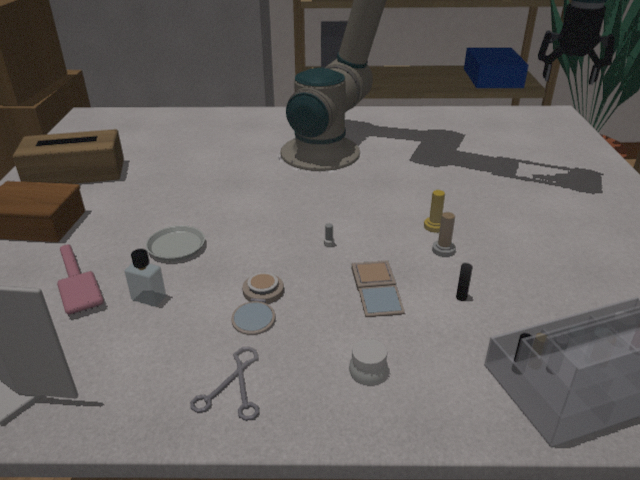

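Top view: candidates for the tool are the wooden-handled one with a metal disc (180,254), the yellow look-alike (178,300) and the slim stamper (300,267). By the description I choose (180,254). The round compact is at (365,192) with its lid at (370,155). The square one at (260,210) is not meant. The dish is at (465,266).

```bash
cat > ov.py <<'E'
from h import *
def circ(n,x,y,z,r):
    return np.array([proj(n,[x+r*np.cos(a),y+r*np.sin(a),z]) for a in np.linspace(0,2*np.pi,60)])
def panel(n,im,c,circles,h=32,s=8):
    u,v=int(c[0])-h,int(c[1])-h
    p=cv2.resize(im[v:v+2*h,u:u+2*h,::-1],None,fx=s,fy=s,interpolation=cv2.INTER_CUBIC)
    p=cv2.convertScaleAbs(p,alpha=1.5)
    for k in circles:
        q=((circ(n,*k)-[u,v]+.5)*s).astype(np.int32); cv2.polylines(p,[q],True,(0,255,0),1)
    return p
E
python3 - <<'E'
from ov import *
T=cv2.imread('pics/t0.png')[:,:,::-1];S=cv2.imread('pics/s0.png')[:,:,::-1]
print('press',ray('top',(169,248),.085),ray('top',(181,255.5),.012),ray('scene',(447.5,217),.085),ray('scene',(444,246.5),.012))
print('refill',ray('top',(365.5,190.5),.024),ray('scene',(263,284),.024))
print('dish',ray('top',(464.5,266),.016),ray('scene',(176,244),.016))
p=ray('top',(181,255.5),.012);r=ray('top',(365.5,190.5),.024);d=ray('top',(464.5,266),.016)
pc=[(p[0],p[1],.085,.013),(p[0],p[1],.0,.023)]
rc=[(r[0],r[1],.024,.028),(r[0],r[1],0,.038)]
dc=[(d[0],d[1],.016,.06)]
rows=[]
for n,im in(('top',T),('scene',S)):
    rows.append(np.hstack([panel(n,im,proj(n,[*q[:2],zz]),c,h=h,s=s) for q,c,h,s,zz in((p,pc,22,6,.04),(r,rc,22,6,.01),(d,dc,33,4,.01))]))
cv2.imwrite('pics/c1.png',np.vstack(rows))
E
```

```text
press [0.46006363 0.24853363 0.085     ] [0.45752994 0.24943874 0.012     ] [0.46769125 0.24961848 0.085     ] [0.46186878 0.2524967  0.012     ]
refill [ 0.59048859 -0.10296299  0.024     ] [ 0.5995737  -0.09848322  0.024     ]
dish [ 0.44807178 -0.29172979  0.016     ] [ 0.45995917 -0.28735284  0.016     ]
```

View pics/c1.png

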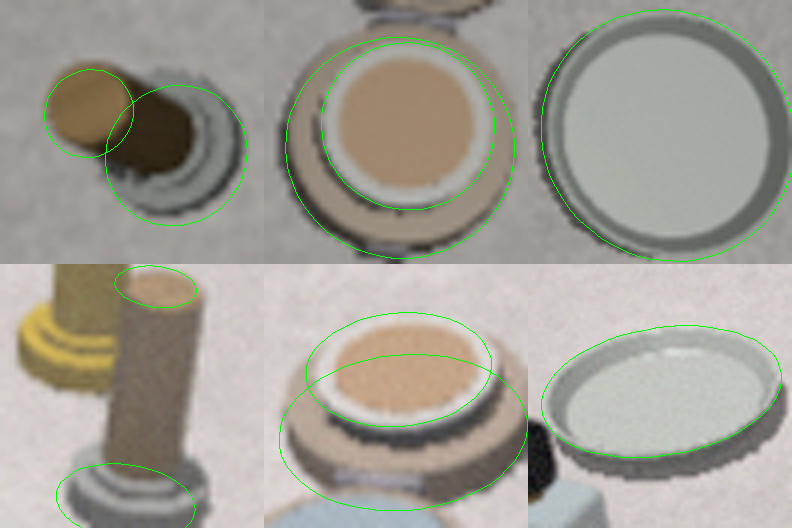

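The crop confirms the wooden handle on a metal disc with a collar, so it is the tool. The refill flange stands proud in the round compact. The two cameras differ by a few mm, so I take blended values: press (0.461, 0.250), refill (0.594, -0.101), dish (0.451, -0.289).

>>> drive_tool([
  {"linear": [307,-303,-80],"twist": 0,"claw": 1},
  {"linear": [307,-303,-80],"twist": 0,"claw": 1},
  {"linear": [307,-303,-80],"twist": 0,"claw": 1},
  {"linear": [307,-303,-80],"twist": 0,"claw": 1},
  {"linear": [307,-303,-80],"twist": 0,"claw": 1},
  {"linear": [307,-303,-80],"twist": 0,"claw": 1},
  {"linear": [307,-303,-80],"twist": 0,"claw": 1},
  {"linear": [307,-303,-80],"twist": 0,"claw": 1},
  {"linear": [307,-303,-80],"twist": 0,"claw": 1},
  {"linear": [307,-303,-80],"twist": 0,"claw": 1},
  {"linear": [307,-303,-80],"twist": 0,"claw": 1},
  {"linear": [307,-303,-80],"twist": 0,"claw": 1},
])

```text
clock: 1.1
position: [0.4637, 0.2476, 0.1609]
ee_rot: [0.0, 0.137, 0.991, -0.001]
contact_force: [0.4, 0.5, 0.4]
width: 0.0854
gripper_force: 0.0
```

>>> drive_tool([
  {"linear": [0,0,0],"twist": 0,"claw": 1},
  {"linear": [0,0,0],"twist": 0,"claw": 1},
])

```text
clock: 1.27
position: [0.4601, 0.2513, 0.1621]
ee_rot: [-0.001, 0.135, 0.991, 0.0]
contact_force: [-0.1, -0.6, 0.1]
width: 0.0857
gripper_force: 0.0
```

```bash
python3 - <<'E'
from ov import *
T=snap('top','t1.png');S=snap('scene','s1.png')
print(sensors.get_state()['position'])
p=(.461,.251);pc=[(*p,.085,.013),(*p,.0,.023)]
cv2.imwrite('pics/c2.png',np.hstack([panel(n,im,proj(n,[*p,.08]),pc,h=40,s=5) for n,im in(('top',T),('scene',S))]))
E
```

```text
[0.45989027 0.25193716 0.16244715]
```

View pics/c2.png

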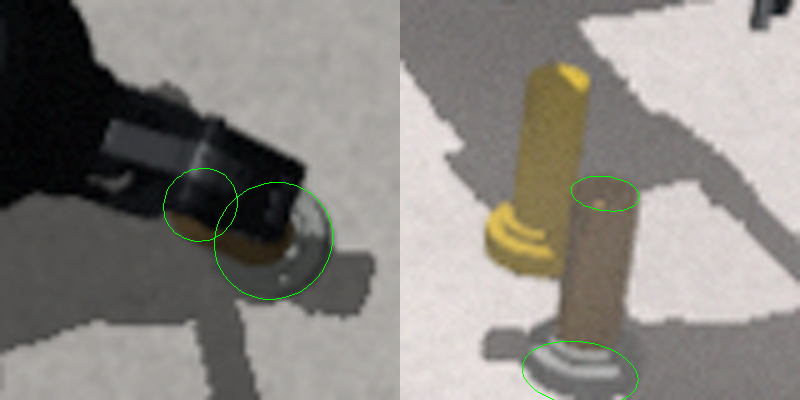

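The handle stands under the gripper within a few mm, at top (237,255), so I descend and grip.

>>> drive_tool([
  {"linear": [0,0,-30],"twist": 0,"claw": 1},
  {"linear": [0,0,-60],"twist": 0,"claw": 1},
  {"linear": [0,0,-90],"twist": 0,"claw": 1},
  {"linear": [0,0,-110],"twist": 0,"claw": 1},
  {"linear": [0,0,-110],"twist": 0,"claw": 1},
  {"linear": [0,0,-110],"twist": 0,"claw": 0.6},
  {"linear": [0,0,-110],"twist": 0,"claw": 0.4},
  {"linear": [0,0,-110],"twist": 0,"claw": 0.2},
  {"linear": [0,0,-110],"twist": 0,"claw": 0.1},
  {"linear": [0,0,-110],"twist": 0,"claw": 0.1},
], squeeze=60)

```text
clock: 2.2
position: [0.4616, 0.2515, 0.0536]
ee_rot: [0.001, 0.135, 0.991, 0.001]
contact_force: [-0.5, -0.6, 8.1]
width: 0.0253
gripper_force: 8.7
```

>>> drive_tool([
  {"linear": [0,0,0],"twist": 0,"claw": 0},
  {"linear": [0,0,0],"twist": 0,"claw": 0},
  {"linear": [0,0,0],"twist": 0,"claw": 0},
  {"linear": [0,0,0],"twist": 0,"claw": 0},
])

```text
clock: 2.53
position: [0.4618, 0.2515, 0.0538]
ee_rot: [0.001, 0.135, 0.991, 0.001]
contact_force: [-1.3, 0.8, 6.0]
width: 0.0243
gripper_force: 58.7
```

>>> drive_tool([
  {"linear": [0,0,30],"twist": 0,"claw": 0},
  {"linear": [0,0,60],"twist": 0,"claw": 0},
  {"linear": [15,-39,60],"twist": 0,"claw": 0},
  {"linear": [29,-77,60],"twist": 0,"claw": 0},
  {"linear": [43,-115,60],"twist": 0,"claw": 0},
  {"linear": [57,-153,60],"twist": 0,"claw": 0},
  {"linear": [71,-191,60],"twist": 0,"claw": 0},
  {"linear": [85,-229,60],"twist": 0,"claw": 0},
  {"linear": [100,-267,60],"twist": 0,"claw": 0},
  {"linear": [115,-305,60],"twist": 0,"claw": 0},
  {"linear": [126,-335,60],"twist": 0,"claw": 0},
  {"linear": [133,-352,60],"twist": 0,"claw": 0},
])

```text
clock: 3.53
position: [0.5951, -0.105, 0.1124]
ee_rot: [0.001, 0.136, 0.991, -0.001]
contact_force: [0.6, 0.7, -1.2]
width: 0.0248
gripper_force: 59.5
```

>>> drive_tool([
  {"linear": [0,0,-10],"twist": 0,"claw": 0},
  {"linear": [0,0,-20],"twist": 0,"claw": 0},
  {"linear": [0,0,-20],"twist": 0,"claw": 0},
  {"linear": [0,0,-20],"twist": 0,"claw": 0},
])

```text
clock: 3.87
position: [0.5919, -0.0989, 0.091]
ee_rot: [-0.002, 0.134, 0.991, 0.001]
contact_force: [1.2, 1.0, -1.8]
width: 0.0247
gripper_force: 59.5
```

```bash
python3 - <<'E'
from ov import *
T=snap('top','t2.png');S=snap('scene','s2.png')
p=sensors.get_state()['position'];print(p)
r=(.594,-.101)
cc=[(p[0],p[1],.04,.023),(*r,.0245,.028),(*r,.014,.038)]
cv2.imwrite('pics/c3.png',np.hstack([panel(n,im,proj(n,[*r,.05]),cc,h=40,s=5) for n,im in(('top',T),('scene',S))]))
E
```

```text
[ 0.5932638  -0.09931182  0.09223988]
```

View pics/c3.png

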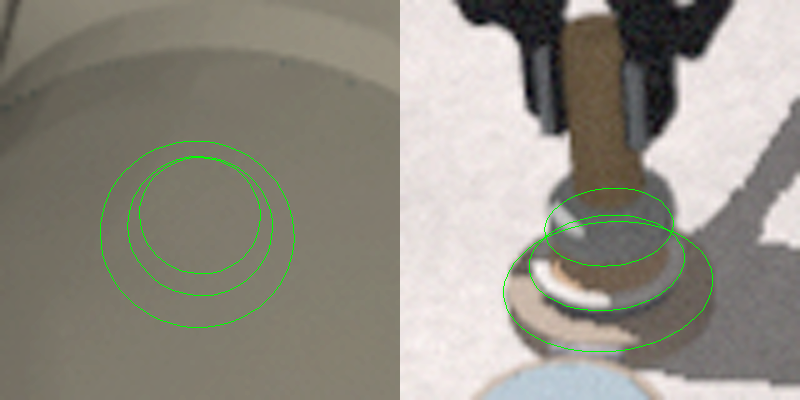

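```bash
python3 - <<'E'
from h import *
a=proj('scene',[.593,-.099,.04]);b=proj('scene',[.593,-.099,.12]);print((a-b)*5)
E
```

```text
[ 13.54134423 185.33258313]
```

The scene view shows the disc centred above the refill flange (both near column 609 in the crop) and the handle upright within about 1.5°. I press gradually.

>>> drive_tool([
  {"linear": [0,0,-5],"twist": 0,"claw": 0},
  {"linear": [0,0,-10],"twist": 0,"claw": 0},
  {"linear": [0,0,-12],"twist": 0,"claw": 0},
  {"linear": [0,0,-14],"twist": 0,"claw": 0},
  {"linear": [0,0,-16],"twist": 0,"claw": 0},
  {"linear": [0,0,-18],"twist": 0,"claw": 0},
  {"linear": [0,0,-18],"twist": 0,"claw": 0},
], squeeze=80)

```text
clock: 4.55
position: [0.5937, -0.1007, 0.0748]
ee_rot: [-0.0, 0.135, 0.991, 0.0]
contact_force: [-1.7, 0.9, 2.1]
width: 0.0242
gripper_force: 78.5
```

>>> drive_tool([
  {"linear": [0,0,-1],"twist": 0,"claw": 0},
  {"linear": [0,0,-2],"twist": 0,"claw": 0},
  {"linear": [0,0,-3],"twist": 0,"claw": 0},
  {"linear": [0,0,-3],"twist": 0,"claw": 0},
  {"linear": [0,0,-3],"twist": 0,"claw": 0},
])

```text
clock: 4.97
position: [0.5937, -0.1007, 0.0719]
ee_rot: [0.0, 0.135, 0.991, 0.0]
contact_force: [-1.9, 2.3, 6.2]
width: 0.024
gripper_force: 78.6
```

>>> drive_tool([
  {"linear": [0,0,-1],"twist": 0,"claw": 0},
  {"linear": [0,0,-2],"twist": 0,"claw": 0},
  {"linear": [0,0,-2],"twist": 0,"claw": 0},
  {"linear": [0,0,-2],"twist": 0,"claw": 0},
])

```text
clock: 5.3
position: [0.5938, -0.1007, 0.0708]
ee_rot: [0.0, 0.135, 0.991, 0.0]
contact_force: [-3.7, 2.6, 10.8]
width: 0.0242
gripper_force: 79.6
```

>>> drive_tool([
  {"linear": [0,0,-1],"twist": 0,"claw": 0},
  {"linear": [0,0,-2],"twist": 0,"claw": 0},
  {"linear": [0,0,-2],"twist": 0,"claw": 0},
  {"linear": [0,0,-2],"twist": 0,"claw": 0},
])

```text
clock: 5.63
position: [0.5939, -0.1007, 0.0707]
ee_rot: [0.001, 0.135, 0.991, 0.0]
contact_force: [-6.7, 1.8, 21.3]
width: 0.0241
gripper_force: 80.5
```

Hard stop: z has stopped at 0.0707 (tool bottom at 17 mm) while the force rose to 21 N, so the refill is home. I lift and go to the dish.

>>> drive_tool([
  {"linear": [0,0,0],"twist": 0,"claw": 0},
  {"linear": [0,0,0],"twist": 0,"claw": 0},
  {"linear": [0,0,10],"twist": 0,"claw": 0},
  {"linear": [0,0,30],"twist": 0,"claw": 0},
  {"linear": [0,0,50],"twist": 0,"claw": 0},
  {"linear": [-20,-26,55],"twist": 0,"claw": 0},
  {"linear": [-42,-55,55],"twist": 0,"claw": 0},
  {"linear": [-64,-84,55],"twist": 0,"claw": 0},
  {"linear": [-86,-113,55],"twist": 0,"claw": 0},
  {"linear": [-108,-142,55],"twist": 0,"claw": 0},
  {"linear": [-130,-171,55],"twist": 0,"claw": 0},
  {"linear": [-143,-188,55],"twist": 0,"claw": 0},
])

```text
clock: 6.63
position: [0.4488, -0.2919, 0.1221]
ee_rot: [-0.0, 0.136, 0.991, -0.001]
contact_force: [0.6, -0.9, -1.7]
width: 0.0243
gripper_force: 78.9
```

>>> drive_tool([
  {"linear": [0,0,-10],"twist": 0,"claw": 0},
  {"linear": [0,0,-20],"twist": 0,"claw": 0},
  {"linear": [0,0,-30],"twist": 0,"claw": 0},
  {"linear": [0,0,-30],"twist": 0,"claw": 0},
  {"linear": [0,0,-30],"twist": 0,"claw": 0},
])

```text
clock: 7.05
position: [0.4508, -0.2875, 0.091]
ee_rot: [-0.001, 0.134, 0.991, 0.001]
contact_force: [0.3, -0.1, -1.7]
width: 0.0243
gripper_force: 78.9
```

```bash
python3 - <<'E'
from ov import *
T=snap('top','t3.png');S=snap('scene','s3.png')
p=sensors.get_state()['position'];print(p)
d=(.451,-.289);r=(.594,-.101)
cc=[(p[0],p[1],p[2]-.0538,.023),(*d,.016,.06),(*r,.017,.028)]
cv2.imwrite('pics/c4.png',np.hstack([panel('scene',S,proj('scene',[*d,.04]),cc,h=40,s=5),panel('scene',S,proj('scene',[*r,.02]),cc,h=40,s=5)]))
E
```

```text
[ 0.45154133 -0.28823583  0.09217406]
```

View pics/c4.png

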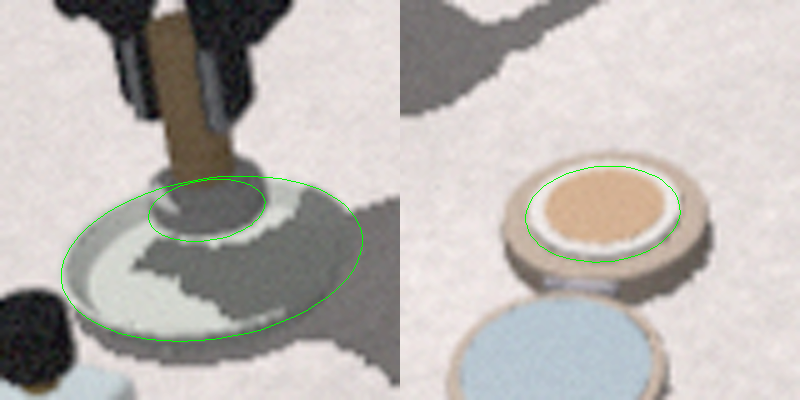

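The refill now sits flush on its case (crop 2), and the tool is centred over the dish. I lower it.

>>> drive_tool([
  {"linear": [0,0,-10],"twist": 0,"claw": 0},
  {"linear": [0,0,-20],"twist": 0,"claw": 0},
  {"linear": [0,0,-26],"twist": 0,"claw": 0},
  {"linear": [0,0,-29],"twist": 0,"claw": 0},
  {"linear": [0,0,-31],"twist": 0,"claw": 0},
  {"linear": [0,0,-31],"twist": 0,"claw": 0},
  {"linear": [0,0,-31],"twist": 0,"claw": 0},
])

```text
clock: 7.73
position: [0.4509, -0.2891, 0.0613]
ee_rot: [0.0, 0.135, 0.991, 0.0]
contact_force: [-0.0, 0.2, -0.6]
width: 0.0245
gripper_force: 78.9
```

>>> drive_tool([
  {"linear": [0,0,-1],"twist": 0,"claw": 0},
  {"linear": [0,0,-2],"twist": 0,"claw": 0},
  {"linear": [0,0,-2],"twist": 0,"claw": 0},
  {"linear": [0,0,-2],"twist": 0,"claw": 0},
], squeeze=40)

```text
clock: 8.07
position: [0.4511, -0.2892, 0.0599]
ee_rot: [0.001, 0.135, 0.991, -0.0]
contact_force: [-0.3, 1.0, 2.9]
width: 0.0243
gripper_force: 79.3
```

Contact with the dish floor (+4 N, bottom at 6 mm). I release slowly and withdraw straight up.

>>> drive_tool([
  {"linear": [0,0,0],"twist": 0,"claw": 0.33},
  {"linear": [0,0,0],"twist": 0,"claw": 0.4},
  {"linear": [0,0,0],"twist": 0,"claw": 0.5},
  {"linear": [0,0,0],"twist": 0,"claw": 0.6},
  {"linear": [0,0,0],"twist": 0,"claw": 0.7},
  {"linear": [0,0,0],"twist": 0,"claw": 0.7},
  {"linear": [0,0,20],"twist": 0,"claw": 0.7},
  {"linear": [0,0,50],"twist": 0,"claw": 0.7},
  {"linear": [0,0,80],"twist": 0,"claw": 0.7},
  {"linear": [0,0,110],"twist": 0,"claw": 0.7},
  {"linear": [0,0,130],"twist": 0,"claw": 0.7},
  {"linear": [0,0,130],"twist": 0,"claw": 0.7},
])

```text
clock: 9.07
position: [0.4531, -0.2908, 0.1942]
ee_rot: [0.004, 0.135, 0.991, -0.003]
contact_force: [0.5, 0.1, 1.4]
width: 0.06
gripper_force: 0.0
```

>>> drive_tool([
  {"linear": [0,0,0],"twist": 0,"claw": 0.7},
  {"linear": [0,0,0],"twist": 0,"claw": 0.7},
  {"linear": [0,0,0],"twist": 0,"claw": 0.7},
])

```text
clock: 9.32
position: [0.45, -0.2882, 0.1877]
ee_rot: [-0.001, 0.135, 0.991, 0.001]
contact_force: [-0.2, -0.3, 0.7]
width: 0.0598
gripper_force: 0.0
```

```bash
python3 - <<'E'
from ov import *
S=snap('scene','s4.png')
d=(.451,-.289)
cv2.imwrite('pics/c5.png',panel('scene',S,proj('scene',[*d,.04]),[(*d,.006,.023),(*d,.016,.06)],h=40,s=6))
E
```

```text
(no output)
```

View pics/c5.png

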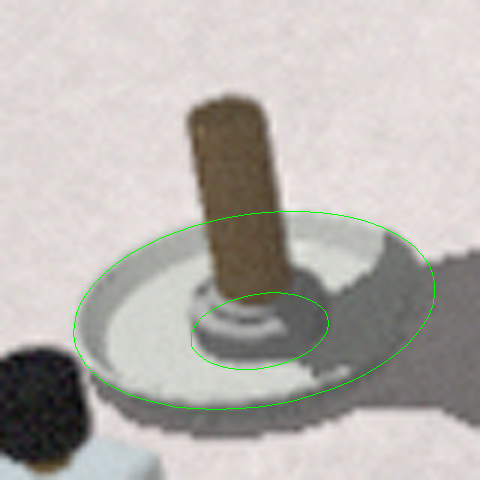

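The tool stands upright and free near the middle of the dish (disc at crop (258,335), dish centre about (255,325)). The gripper is clear above it.

```bash
python3 -c "
from rig import manip; print(manip.sign_off())"
```

```text
the job is handed in; nothing more can be done
None
```

I pressed the refill down to its hard stop with the wooden-handled tool, then stood the tool upright near the middle of the dish and let go. I handed the job in at about 9.4 s; the sign-off returned no verdict.

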